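# Pack the last sample tube and click the transport box shut

### The arm

A 6-joint arm with a two-finger parallel gripper is mounted at the origin on the work surface. World frame = base frame: x ahead of the robot, y to its left, z up, the work surface at z = 0. Lengths are in m, angles in degrees, forces in N, time in s.
With the tool pointing down it reaches from about 0.275 to 1 m from the base axis. Payload 8.4 kg.
Tool frame: the origin (TCP) lies midway between the tips of the shut fingers; the grasp point (between the pads) lies 19 mm behind it (robot.grip_depth is the distance from the TCP to the grasp point, in m); z points along the fingers, y is the direction in which the jaws open and shut (so a half turn about z gives the same grasp; the last joint's range is limited). The gripper opens to 85 mm and grips with 20 to 120 N. Pads are 22 mm wide; open, the fingers measure 114 mm over their backs; the gripper's body (76 mm by 85 mm) begins 54 mm behind the grasp point. The pads swing forward as they close: fully open they stand 13 mm farther back than shut.
Start: joints at [70.279, 20.225, 93.587, -0, 66.188, -0.138], TCP at [0.209, 0.589, 0.231] pointing down, gripper open.
Joint ranges: [-150.9, 150.9], [-52.94, 120.26], [3.33, 152.33], [-74.26, 254.26], [0, 154.13], [-172.89, 172.89]. Speed limits (degrees/s): [127.2, 127.2, 159.86, 180, 180, 180].

### API

Orientations are given as a 3x3 rotation matrix whose columns are the frame's x, y, z axes.
In Python, from bench import telemetry, eyes, robot gives the robot as it stands. The module is installed in compiled form; this text tells all that it offers.
- The arm moves only by the shell command python3 -m crank 'ROWS' [FORCE]. ROWS is JSON, a list of rows, each a list of 3 entries, a list of its own where there are three numbers: the turn, a rotation vector about the tool's x, y, z in degrees, then the shift along the tool's x, y, z in cm, then the opening, from 0 (shut) to 1 (fully open). A call has exactly 10 rows; each row is the pose to reach, as a shift and turn from the pose commanded when the call began, along the tool's axes at that moment; what a row does not reach only later rows make up. A row lasts 1/10 s, in which the tool goes at most 50 mm and 8.59 degrees, less where a joint would pass 70% of its speed; a pose out of reach is approached as far as the arm can. A call with a gripper value outside its range is refused whole. The fingers move at their own pace and stop on an object; FORCE is the grip in N (left out, the last holds). Time passes only in rows, so rows that repeat a pose let the fingers close, or fill a call up. It gives the time, the measured TCP pose, the force and the opening at its end, in the units of the state.
- telemetry.state(): the state, without advancing time (a new reading comes with each control period).
- eyes.get_image(name): name is "side" or "top"; returns the picture (384x512x3 uint8, red, green, blue); there is no depth.
- eyes.get_calibration(name): a dict with "fovy" (degrees; the focal length in pixels is half the picture's height over the tangent of half this angle, whatever the lens; pixels are square), "cx", "cy" (the principal point, pixels), "cam_to_world" (4x4, takes a point from camera to world coordinates). Camera axes: x right, y down, z forward; pixel columns grow to the right and rows downward; lengths in m; the calibration is good to about 2 mm. A picture is of the moment at which its call begins. get_calibration takes no time and is no camera call.
- robot.sign_off(): hands the job in, once; it reports no verdict.
Trained networks look in the newest picture that a camera, given by its name, has taken for a name from the list of things; names that differ only in an ending like _2 or _b are one class to them, and where a whole thing is asked for, a point or a joint stands for the part that bears it (a point fixed in the world has none). Each returns a list of dicts, best first, with "score" (0 to 1); they miss things now and then, are a little off and sometimes report something else, mostly with a low value. They report only what shows in the picture. A call takes as long as a camera call.
- eyes.boxes_of(camera, query): "extent" ([left, top, right, bottom] in pixels, round what is visible of it).
- eyes.masks_of(camera, query): "pixels" (384x512 bool, what is visible of it) and "extent" ([left, top, right, bottom] in pixels, round what is visible of it).
- eyes.spot_point(camera, query): "position" ([column, row] in pixels: a listed point, or the origin of a listed thing).
The state is a dict: "t": time; "joint_pos": joint angles; "qvel": joint speeds; "joint_efforts": joint torques, N m; "ee_pos": TCP position; "orientation": TCP orientation; "wrist_force": force on the tool from outside, world axes, zero at the start; "ft_torque": the same for the moment, N m; "opening": finger opening in m.
Only numpy, scipy, OpenCV 4.12 (cv2) and the standard library are available. Lean on these libraries where they do the work, as an engineer would, in place of code of your own. Each camera call takes 0.05 s, during which the arm holds its last target. There are 200 camera calls.

### The job

Put the capped tube from the aluminium block all the way down into the last free hole of the transport box, then swing the lid over and press its front edge down past the spring catch until it clicks and stays shut. Feel for the catch and go gently: the hand must never load the box with more than 25 N. Leave the other tubes and everything else on the bench where they are.

Things in the scene. Friction and masses are not known exactly. Their poses are not given: they have to be found in the camera images.
- box: Grey plastic transport box for tubes, fixed. Lid shut: 124 mm deep (x), 168 wide (y), 108 tall: a lower part 60 mm tall with a white insert of six holes (2 rows of 3, 46 mm apart, top face at 54 mm), and a hollow lid 48 mm deep. Origin: centre of its underside; x points from the front (the catch side, towards the robot) to the hinge side, z up.
- place (a point): Centre of the mouth of the insert's free hole (front row, +y end), 54 mm above the bench. Round, upright, 15 mm across, 38 mm deep; the nearest tubes stand 46 mm away. Axes as the box's. A tube fully down in it has its cap's centre 31.5 mm and its cap's top 44 mm above this point.
- block: Aluminium block, 60 (x) x 110 (y) x 50 mm tall, fixed, with two upright holes 36 mm deep at y = -27 and +27 mm: the tube to pack stands in one, an open tube without a cap in the other. Origin: centre of its underside.
- tube_cap (a point): The tube to pack, the capped one in the block: 82 mm long, clear part 13 mm thick with round bottom, on top a beige ribbed cap 17.5 mm thick and 25 mm long, by which it is gripped. This point is the centre of the cap on the tube's axis, 69.5 mm above its bottom, 12.5 mm below its top; z along the tube, upwards. About 12 g.
- lid (a joint): Angle of the lid, rad: 0 hard down on its stop, 1.57 upright, 1.8 leaning back. Damped stiff hinge: it stays where left above about 0.7; below about 0.3 it sinks slowly until its lug rests on the catch (about 0.06). Pressed past the catch to within 1 mm of the stop it clicks, and rests at about 0.004 when let go; if it has not clicked, the rubber seal lifts it again.
- hinge (a point): Middle of the hinge line at nominal height: 62 mm behind the box's centre, 60 mm above the bench; axes as the box's, hinge along y. The lid is a shell, 2 to 122 mm in front of this line when shut, 84 mm to either side, its flat outer top 48 mm above. At lid angle a, a point of that top d in front of the line lies at x = -d cos a + 48 sin a, z = d sin a + 48 cos a.
- front_edge (a point): Nominal middle of the front edge of the shut lid's top: 60 mm in front of the box's centre, 108 mm above the bench. Lid, hinge, seal and catch sit together on a rim frame set by hand for longer or shorter tubes, up to 4.5 mm higher or lower than every height given here; that is not measured. This point does not move with the lid. Press the lid a little behind this edge.
- catch (a joint): Spring catch on the box's front, rad outwards: 0 at rest, about 0.06 when pushed aside by the lid. 26 mm wide, up to 92 mm above the bench, 9 to 18 mm in front of the lid. Pressing straight down 5 to 20 mm behind the lid's front edge, in its middle, it gives way at about 6 to 12 N, more nearer the hinge; then the lid drops on a stop that does not yield. Limit 25 N.
- stored0: A tube of the same kind already standing in the box, at x -23, y -46 mm in the box's frame; cap from 73 to 98 mm above the bench. Origin at its bottom end. To stay where it is.
- stored1: A tube of the same kind already standing in the box, at x -23, y 0 mm in the box's frame; cap from 73 to 98 mm above the bench. Origin at its bottom end. To stay where it is.
- stored2: A tube of the same kind already standing in the box, at x 23, y -46 mm in the box's frame; cap from 73 to 98 mm above the bench. Origin at its bottom end. To stay where it is.
- stored3: A tube of the same kind already standing in the box, at x 23, y 0 mm in the box's frame; cap from 73 to 98 mm above the bench. Origin at its bottom end. To stay where it is.
- stored4: A tube of the same kind already standing in the box, at x 23, y 46 mm in the box's frame; cap from 73 to 98 mm above the bench. Origin at its bottom end. To stay where it is.
- open_tube: Bystander: a plain clear tube without a cap, 13 mm thick, 75 mm long, standing in the other hole of the block; origin at its round bottom. To be left alone.
- upturned: Bystander: a capped tube like the others, standing upside down on its cap on the bench, 82 mm tall; origin on the bench under it. To be left alone.
- dish: Bystander: a clear round dish with its cover, 90 mm across, 15 mm tall; origin at the centre of its underside. To be left alone.
- reagent: Bystander: a small brown bottle, 48 mm across, 105 mm tall; origin at the centre of its underside. To be left alone.
- marker: Bystander: a lying marker pen, 13 mm thick, about 130 mm long along its x; origin on the bench under its middle. To be left alone.
- labels: Bystander: a roll of labels lying flat, 72 mm across, 25 mm tall; origin at the centre of its underside. To be left alone.
- pot: Bystander: a small white pot with a screw lid, 41 mm across, 44 mm tall; origin at the centre of its underside. To be left alone.

How it is judged:
By the outcome, as a careful person would: the job done as asked, in the order asked, and still so for the second after the job is handed in, with the robot touching nothing.
It also fails if it takes over 61 s, if anything falls off the work surface, if the arm or the gripper's body presses on something with over 40 N, if the wrist force passes 120 N, or if a joint passes its speed limit or range.

## Working session

There is one attempt and no reset: what is moved stays moved. The work goes in short steps, Python scripts to look and compute and a shell command to move; the robot and the scene stay as the last step left them, time stands still between calls to the robot, and variables do not carry over. Pictures are saved under pics/ and viewed, about 8 in all and at most 12, crops included, and the job is handed in when it is done.

```bash
mkdir -p pics; cat > h.py <<'E'
import numpy as np, cv2
from bench import telemetry, eyes, robot
def ray(cam,p):
    c=eyes.get_calibration(cam); T=np.array(c["cam_to_world"]); f=192/np.tan(np.radians(c["fovy"]/2))
    d=T[:3,:3]@np.array([(p[0]-c["cx"])/f,(p[1]-c["cy"])/f,1]); return T[:3,3],d/np.linalg.norm(d)
def atz(cam,p,z):
    o,d=ray(cam,p); return o+d*(z-o[2])/d[2]
def tri(p1,p2):
    o1,d1=ray("side",p1);o2,d2=ray("top",p2)
    s=np.linalg.lstsq(np.c_[d1,-d2],o2-o1,rcond=None)[0]; a=o1+s[0]*d1;b=o2+s[1]*d2
    return (a+b)/2,np.linalg.norm(a-b)
def proj(cam,P):
    c=eyes.get_calibration(cam); T=np.array(c["cam_to_world"]); f=192/np.tan(np.radians(c["fovy"]/2))
    q=T[:3,:3].T@(np.array(P)-T[:3,3]); return np.array([c["cx"]+f*q[0]/q[2],c["cy"]+f*q[1]/q[2]])
def snap(cam,name,crop=None,s=1):
    im=eyes.get_image(cam)
    if crop: im=im[crop[1]:crop[3],crop[0]:crop[2]]
    cv2.imwrite(f"pics/{name}.png",cv2.resize(im[:,:,::-1],None,fx=s,fy=s,interpolation=cv2.INTER_CUBIC))
E
python3 - <<'E'
from h import *
np.set_printoptions(precision=4,suppress=True)
st=telemetry.state(); print(st["t"],st["ee_pos"],st["orientation"],st["opening"])
for c in("side","top"):
    print(c,np.array(eyes.get_calibration(c)["cam_to_world"])[:3])
    snap(c,c+"0",s=1.5)
    for q in("tube_cap","place","hinge","front_edge","block","box"):
        r=eyes.spot_point(c,q); print(q,[(np.round(x["position"],1),round(x["score"],2)) for x in r[:3]])
E
```

```text
0.0 [0.2093 0.5884 0.2306] [[-0.9422  0.3351 -0.0004]
 [ 0.3351  0.9422 -0.0013]
 [-0.     -0.0014 -1.    ]] 0.08584924482086334
side [[ 0.9893 -0.0966  0.1094  0.4125]
 [-0.1447 -0.7469  0.6491 -0.7668]
 [ 0.019  -0.6579 -0.7528  1.0118]]
tube_cap [(array([276.5, 309.5]), 0.74), (array([251.7, 184.8]), 0.61), (array([269.6, 284. ]), 0.42)]
place [(array([234.4, 166.4]), 0.73)]
hinge [(array([262. , 173.9]), 0.95), (array([232.9, 165.1]), 0.33), (array([215.2, 162.4]), 0.17)]
front_edge [(array([323.3, 257.2]), 0.71), (array([216.7, 162.2]), 0.65)]
block [(array([275.9, 307.2]), 0.68)]
box [(array([242.6, 188.2]), 0.7)]
top [[-0.0102 -0.9785  0.2061  0.2734]
 [-0.9999  0.0108  0.002   0.0365]
 [-0.0041 -0.206  -0.9785  1.4119]]
tube_cap [(array([361.6, 198.8]), 0.57), (array([364.2, 202.1]), 0.17)]
place [(array([204.9, 216.4]), 0.79), (array([226.4, 214.4]), 0.56), (array([364.9, 203.1]), 0.27)]
hinge [(array([226.4, 186.2]), 0.6), (array([240.4, 206.5]), 0.39)]
front_edge [(array([215.8, 231.3]), 0.83)]
block [(array([366.8, 201. ]), 0.94)]
box [(array([227.5, 213.3]), 0.61), (array([385.2, 160. ]), 0.52)]
```

View pics/side0.png

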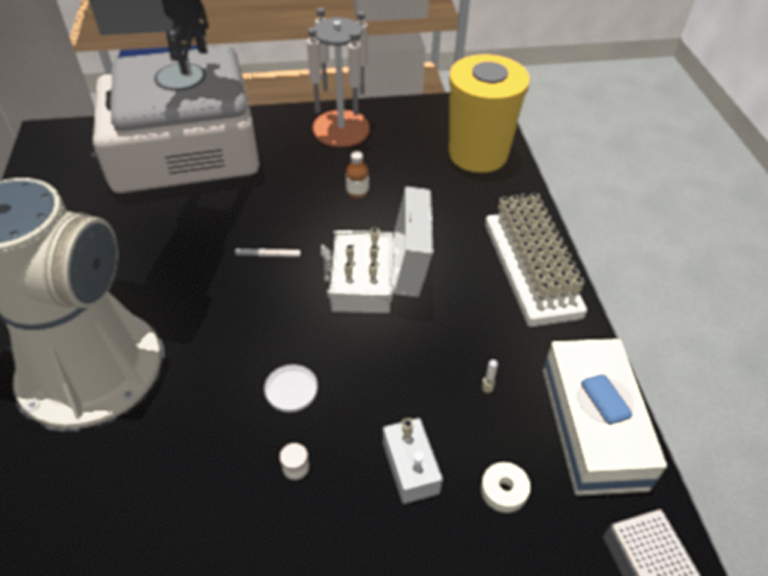

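View pics/top0.png

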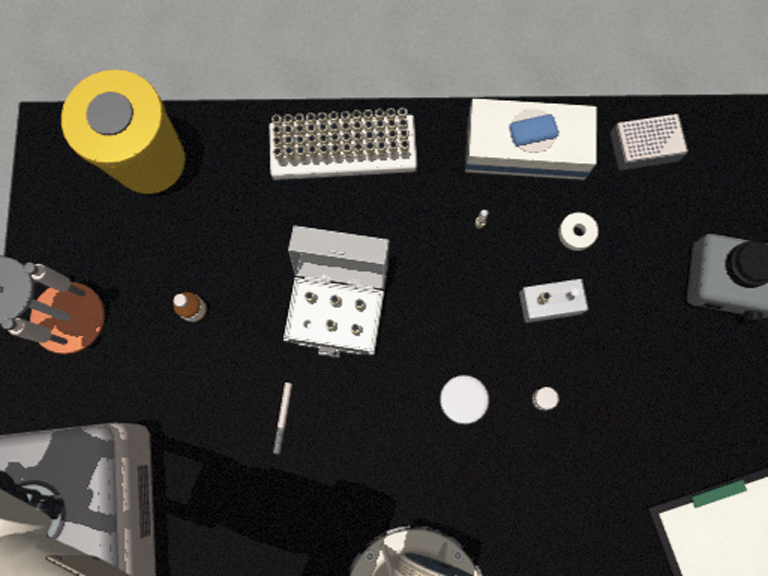

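```bash
python3 - <<'E'
from h import *
np.set_printoptions(precision=4,suppress=True)
print("cap",tri([276.5,309.5],[361.6,198.8]), tri([269.6,284],[361.6,198.8]))
print("place",tri([234.4,166.4],[204.9,216.4]))
print("hinge",tri([262,173.9],[226.4,186.2]))
print("fe",tri([216.7,162.2],[215.8,231.3]))
print("block",atz("side",[275.9,307.2],0),atz("top",[366.8,201],0))
print("box",atz("side",[242.6,188.2],0),atz("top",[227.5,213.3],0))
print("place@",atz("side",[234.4,166.4],.054),atz("top",[204.9,216.4],.054))
E
```

```text
cap (array([ 0.551 , -0.2603, -0.0158]), np.float64(0.0021738571284638576)) (array([ 0.5329, -0.2406,  0.0787]), np.float64(0.0013908989650826089))
place (array([0.4959, 0.1944, 0.0389]), np.float64(0.00026688254773966994))
hinge (array([0.5739, 0.1323, 0.0614]), np.float64(0.006387594423504706))
fe (array([0.4438, 0.1575, 0.1001]), np.float64(0.0028631118702117466))
block [ 0.5473 -0.262   0.    ] [ 0.5423 -0.2717  0.    ]
box [0.5138 0.1378 0.    ] [0.5105 0.1334 0.    ]
place@ [0.4947 0.1795 0.054 ] [0.4933 0.1926 0.054 ]
```

The side view shows the capped tube in the block at about (271,287) in full-size pixels, and the box near (243,178). In the top view the free hole is at (205,216) and the cap at (362,199). I'll check both in enlarged crops.

```bash
python3 - <<'E'
from h import *
np.set_printoptions(precision=4,suppress=True)
a={c:eyes.get_image(c) for c in("side","top")}
def cr(c,x,y,w,h,s): return cv2.resize(a[c][y:y+h,x:x+w,::-1],(w*s,h*s),interpolation=cv2.INTER_CUBIC)
top=np.hstack([cr("side",212,120,80,95,4),cr("top",185,148,80,95,4)])
bot=np.hstack([cr("side",250,270,50,50,4),cr("top",340,175,60,50,4),np.zeros((200,200,3),np.uint8)])
cv2.imwrite("pics/c1.png",np.vstack([top,bot]))
for c in("side","top"):
    for q in("stored0","upturned","open_tube","catch","tube_cap"):
        print(c,q,[(np.round(x["extent"],1),round(x["score"],2)) for x in eyes.boxes_of(c,q)[:6]])
    print(c,[(np.round(x["position"],1),round(x["score"],2)) for x in eyes.spot_point(c,"stored1")[:6]])
E
```

```text
side stored0 [(array([246.8, 153.4, 253.2, 162.1]), 0.53), (array([245.4, 164.7, 254.8, 174.8]), 0.52), (array([232.6, 164.5, 234.1, 173. ]), 0.51), (array([246. , 176.9, 252.6, 186.3]), 0.49), (array([226.3, 175.3, 238.7, 187. ]), 0.42)]
side upturned [(array([263.8, 125.3, 288.7, 195.3]), 0.73), (array([324.1, 239.9, 331.7, 257.8]), 0.68), (array([321. , 309.5, 351.5, 339. ]), 0.68)]
side open_tube [(array([275.2, 299.7, 282.3, 316.2]), 0.41), (array([255.9, 280.3, 296.2, 336.4]), 0.25)]
side catch [(array([217. , 166.8, 222.3, 175.2]), 0.43)]
side tube_cap [(array([213.5, 124.7, 290.2, 210.1]), 0.66)]
side [(array([229.6, 196. ]), 0.6), (array([250.5, 186. ]), 0.53), (array([250.4, 175.4]), 0.52), (array([232.8, 186.4]), 0.51), (array([245.8, 196.6]), 0.44)]
top stored0 [(array([202. , 194. , 209.1, 202.2]), 0.55)]
top upturned [(array([220. , 215.8, 221.8, 218.4]), 0.61), (array([319.7, 141.6, 323.2, 151. ]), 0.59)]
top open_tube [(array([377.1, 191.9, 387.4, 202.6]), 0.55)]
top catch []
top tube_cap []
top [(array([227. , 202.2]), 0.56), (array([208.9, 204.4]), 0.55), (array([223.1, 223. ]), 0.48), (array([240.5, 221.2]), 0.43), (array([239.7, 205.4]), 0.38)]
```

View pics/c1.png

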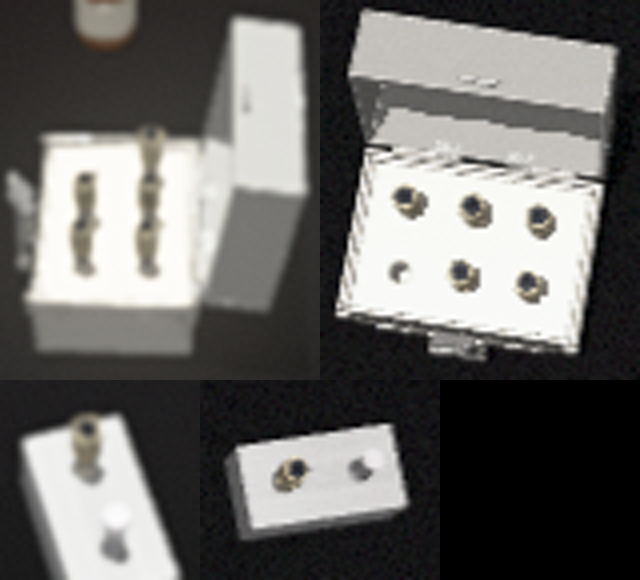

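```bash
cat > fit.py <<'E'
from h import *
from scipy.optimize import least_squares
np.set_printoptions(precision=4,suppress=True)
S=lambda u,ox,oy,bx,by:[(u[0]-bx+.5)/4-.5+ox,(u[1]-by+.5)/4-.5+oy]
T=lambda u:S(u,185,148,320,0); D=lambda u:S(u,212,120,0,0)
obs=[("top",(23,46,98),T((405,199))),("top",(23,0,98),T((475,208))),("top",(23,-46,98),T((540,219))),
("top",(-23,0,98),T((462,271))),("top",(-23,-46,98),T((529,284))),("top",(-23,46,54),T((399,271))),
("side",(-23,0,98),D((86,181))),("side",(-23,-46,98),D((85,228))),("side",(23,46,98),D((150,133))),("side",(23,0,98),D((150,182))),("side",(23,-46,98),D((148,230)))]
def W(p,b): c,s=np.cos(p[2]),np.sin(p[2]); b=np.array(b)/1000; return [p[0]+c*b[0]-s*b[1],p[1]+s*b[0]+c*b[1],b[2]]
def res(p,cams): return np.concatenate([proj(c,W(p,b))-q for c,b,q in obs if c in cams])
if __name__=="__main__":
    for cams in(("top",),("side",),("top","side")):
        r=least_squares(res,[.51,.135,0],args=(cams,)); print(cams,r.x,np.degrees(r.x[2]),"rms px",np.sqrt(np.mean(r.fun**2)),"place",W(r.x,(-23,46,54)),"fe",W(r.x,(-60,0,108)))
    p=r.x; print(r.fun.reshape(-1,2))
    ct=S((299,467),340,175,200,380); cs=S((88,422),250,270,0,380)
    print("cap tri",tri(cs,ct),"at z .096",atz("top",ct,.096),atz("side",cs,.096))
    # lid angle: top corners front edge / side
    for a in(1.5,1.6,1.7,1.8):
        print(a,[np.round(proj(c,W(p,(62-122*np.cos(a)+48*np.sin(a),y,60+122*np.sin(a)+48*np.cos(a))))) for c in("side","top") for y in(84,-84)])
E
python3 fit.py
```

```text
('top',) [ 0.5096  0.1433 -0.1744] -9.9914763198944 rms px 0.39281196314180716 place [np.float64(0.4949511001710027), np.float64(0.19256170983842996), np.float64(0.054)] fe [np.float64(0.4505311810923355), np.float64(0.15367892715708556), np.float64(0.108)]
('side',) [ 0.5105  0.1397 -0.1337] -7.659430935110743 rms px 0.3748994390113673 place [np.float64(0.4938058413433462), np.float64(0.18836682267503108), np.float64(0.054)] fe [np.float64(0.45100487618771773), np.float64(0.14770876834693172), np.float64(0.108)]
('top', 'side') [ 0.5102  0.1423 -0.1585] -9.082312022265821 rms px 0.5847671174288579 place [np.float64(0.494705713819604), np.float64(0.19132882600743428), np.float64(0.054)] fe [np.float64(0.45090834950362935), np.float64(0.15174611666391175), np.float64(0.108)]
[[ 0.5638 -0.6186]
 [-0.2247 -0.4247]
 [ 0.2765 -0.725 ]
 [ 0.2432  0.4042]
 [ 0.3589 -0.359 ]
 [ 0.9947  0.5313]
 [-0.3257 -0.8003]
 [-0.9277 -0.8915]
 [ 0.1971  0.4381]
 [-0.2465 -0.6821]
 [-0.2115 -1.0168]]
cap tri (array([ 0.5358, -0.2438,  0.1008]), np.float64(0.00027584786916475326)) at z .096 [ 0.5369 -0.2449  0.096 ] [ 0.5363 -0.2411  0.096 ]
1.5 [array([277., 122.]), array([278., 164.]), array([193., 159.]), array([258., 168.])]
1.6 [array([282., 124.]), array([283., 166.]), array([194., 154.]), array([259., 164.])]
1.7 [array([286., 125.]), array([287., 167.]), array([196., 151.]), array([259., 160.])]
1.8 [array([289., 127.]), array([291., 169.]), array([197., 148.]), array([260., 157.])]
```

```bash
python3 -m crank '[[[0,0,70.4],[-58.6,-67.4,3],1],[[0,0,70.4],[-58.6,-67.4,3],1],[[0,0,70.4],[-58.6,-67.4,3],1],[[0,0,70.4],[-58.6,-67.4,3],1],[[0,0,70.4],[-58.6,-67.4,3],1],[[0,0,70.4],[-58.6,-67.4,3],1],[[0,0,70.4],[-58.6,-67.4,3],1],[[0,0,70.4],[-58.6,-67.4,3],1],[[0,0,70.4],[-58.6,-67.4,3],1],[[0,0,70.4],[-58.6,-67.4,3],1]]'; cat > s.py <<'E'
from h import *
import sys
np.set_printoptions(precision=4,suppress=True)
st=telemetry.state(); R=np.array(st["orientation"]); p=np.array(st["ee_pos"])
print(st["t"],p,"F",np.array(st["wrist_force"]),"open",st["opening"]); print(R)
if len(sys.argv)>3:
    g=np.array(list(map(float,sys.argv[1:4])))
    print("shift cm",R.T@(g-p)*100)
    y=np.radians(float(sys.argv[4])) if len(sys.argv)>4 else 0
    # target: jaw (tool y) along world yaw y
    c,s=np.cos(y),np.sin(y); G=np.array([[-s,c,0],[c,s,0],[0,0,-1.]])
    print("turn",np.degrees(cv2.Rodrigues(R.T@G)[0].ravel()))
E
python3 s.py .536 -.243 .15 0
```

```text
t: 2.4
ee_pos: [0.3925, 0.1218, 0.2148]
orientation: [[0.001, 1.0, 0.001], [1.0, -0.001, 0.0], [0.0, 0.001, -1.0]]
wrist_force: [1.0, 0.5, -0.7]
opening: 0.0853
2.4 [0.3925 0.1218 0.2148] F [ 1.0045  0.4901 -0.7002] open 0.08525712067481812
[[ 0.0006  1.      0.0012]
 [ 1.     -0.0006  0.0004]
 [ 0.0004  0.0012 -1.    ]]
shift cm [-36.4748  14.3691   6.4874]
turn [ 0.0663 -0.0223 -0.0372]
```

```bash
python3 -m crank '[[[0,0,0],[-36.5,14.4,6.5],1],[[0,0,0],[-36.5,14.4,6.5],1],[[0,0,0],[-36.5,14.4,6.5],1],[[0,0,0],[-36.5,14.4,6.5],1],[[0,0,0],[-36.5,14.4,6.5],1],[[0,0,0],[-36.5,14.4,6.5],1],[[0,0,0],[-36.5,14.4,6.5],1],[[0,0,0],[-36.5,14.4,6.5],1],[[0,0,0],[-36.5,14.4,6.5],1],[[0,0,0],[-36.5,14.4,6.5],1]]'; python3 - <<'E'
from h import *
np.set_printoptions(precision=4,suppress=True)
a={c:eyes.get_image(c) for c in("side","top")}
def cr(c,x,y,w,h,s): return cv2.resize(a[c][y:y+h,x:x+w,::-1],(w*s,h*s),interpolation=cv2.INTER_CUBIC)
cv2.imwrite("pics/c2.png",np.hstack([cr("side",235,245,70,90,5),cr("top",335,160,70,90,5)]))
E
python3 s.py
```

```text
t: 3.4
ee_pos: [0.5358, -0.2422, 0.1489]
orientation: [[0.002, 1.0, -0.001], [1.0, -0.002, 0.001], [0.001, -0.001, -1.0]]
wrist_force: [-0.1, 0.6, -0.1]
opening: 0.0856
3.5 [ 0.5356 -0.2406  0.1494] F [-0.2492  0.1188 -0.2601] open 0.08525186141822967
[[-0.0004  1.     -0.0007]
 [ 1.      0.0004  0.0005]
 [ 0.0005 -0.0007 -1.    ]]
```

View pics/c2.png

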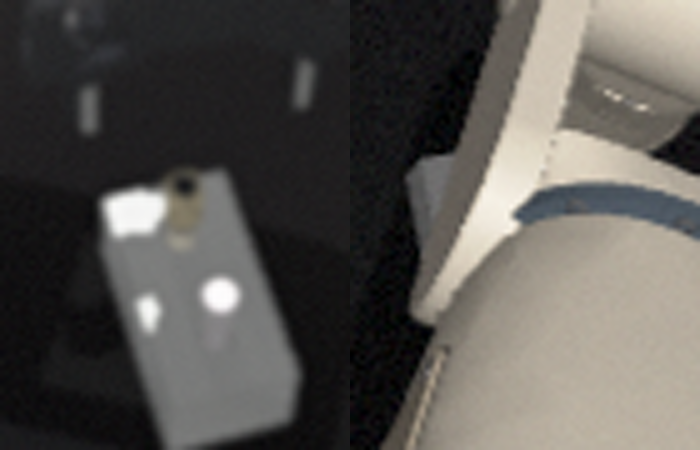

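```bash
python3 - <<'E'
from h import *
for z in(.15,.1625,.17): print(z,[(proj("side",[.5356+dx,-.2406,z])-[235,245]+.5)*5-.5 for dx in(-.0425,0,.0425)])
print((proj("side",[.5365,-.243,.096])-[235,245]+.5)*5-.5)
E
```

```text
0.15 [array([ 93.79853515, 125.35892512]), array([188.27480527, 114.41314112]), array([281.88002123, 103.56827528])]
0.1625 [array([ 94.06616051, 110.20592269]), array([189.43530398,  99.22738931]), array([283.91687831,  88.35102952])]
0.17 [array([ 94.22919265, 100.97500907]), array([190.14220707,  89.9771809 ]), array([285.15751691,  79.08228767])]
[186.25971712 181.1504795 ]
```

```bash
python3 -m crank '[[[0,0,0],[-0.1,-0.05,2.5],1],[[0,0,0],[-0.2,-0.05,5],1],[[0,0,0],[-0.2,-0.05,7],1],[[0,0,0],[-0.2,-0.05,8.3],1],[[0,0,0],[-0.2,-0.05,8.3],0.5],[[0,0,0],[-0.2,-0.05,8.3],0.15],[[0,0,0],[-0.2,-0.05,8.3],0.1],[[0,0,0],[-0.2,-0.05,8.3],0.1],[[0,0,0],[-0.2,-0.05,8.3],0.1],[[0,0,0],[-0.2,-0.05,8.3],0.1]]' 25; python3 s.py
```

```text
t: 4.5
ee_pos: [0.536, -0.2436, 0.0672]
orientation: [[-0.0, 1.0, 0.001], [1.0, 0.0, -0.0], [-0.0, 0.001, -1.0]]
wrist_force: [0.1, 0.2, 3.5]
opening: 0.0164
4.5 [ 0.536  -0.2436  0.0672] F [0.1021 0.1791 3.5124] open 0.016448122341239532
[[-0.0002  1.      0.0011]
 [ 1.      0.0002 -0.0005]
 [-0.0005  0.0011 -1.    ]]
```

```bash
python3 -m crank '[[[0,0,0],[0,0,-2],0.1],[[0,0,0],[0,0,-5],0.1],[[0,0,0],[0,0,-9],0.1],[[0,0,0],[3,-3,-13],0.1],[[0,0,0],[7,-6.6,-14],0.1],[[0,0,0],[12,-6.6,-14],0.1],[[0,0,0],[17,-6.6,-14],0.1],[[0,0,0],[22,-6.6,-14],0.1],[[0,0,0],[27,-6.6,-14],0.1],[[0,0,0],[32,-6.6,-14],0.1]]'; python3 s.py .4945 .1915 .20 0
```

```text
t: 5.5
ee_pos: [0.4692, 0.0695, 0.2069]
orientation: [[0.0, 1.0, 0.001], [1.0, -0.0, 0.0], [0.0, 0.001, -1.0]]
wrist_force: [0.9, 0.1, 0.1]
opening: 0.0166
5.5 [0.4692 0.0695 0.2069] F [0.9141 0.1445 0.1145] open 0.016600436725709593
[[ 0.0001  1.      0.0009]
 [ 1.     -0.0001  0.0001]
 [ 0.0001  0.0009 -1.    ]]
shift cm [12.2007  2.5321  0.6944]
turn [ 0.0525 -0.0048 -0.0072]
```

```bash
python3 -m crank '[[[0,0,0],[3,0.6,0],0.1],[[0,0,0],[6,1.3,0],0.1],[[0,0,0],[9,2,0],0.1],[[0,0,0],[11,2.5,1],0.1],[[0,0,0],[12.2,2.5,2],0.1],[[0,0,0],[12.2,2.5,3],0.1],[[0,0,0],[12.2,2.5,3.7],0.1],[[0,0,0],[12.2,2.5,3.7],0.1],[[0,0,0],[12.2,2.5,3.7],0.1],[[0,0,0],[12.2,2.5,3.7],0.1]]'; python3 s.py; python3 - <<'E'
from h import *
a={c:eyes.get_image(c) for c in("side","top")}
def cr(c,x,y,w,h,s): return cv2.resize(a[c][y:y+h,x:x+w,::-1],(w*s,h*s),interpolation=cv2.INTER_CUBIC)
cv2.imwrite("pics/c3.png",np.hstack([cr("side",205,115,75,90,5),cr("top",180,150,80,90,5)]))
E
```

```text
t: 6.5
ee_pos: [0.4948, 0.1891, 0.1699]
orientation: [[0.001, 1.0, 0.001], [1.0, -0.001, 0.0], [0.0, 0.001, -1.0]]
wrist_force: [0.3, -0.8, 0.5]
opening: 0.0168
6.5 [0.4948 0.1891 0.1699] F [ 0.2636 -0.7765  0.5179] open 0.016844173448937228
[[ 0.0006  1.      0.0005]
 [ 1.     -0.0006  0.0001]
 [ 0.0001  0.0005 -1.    ]]
```

View pics/c3.png

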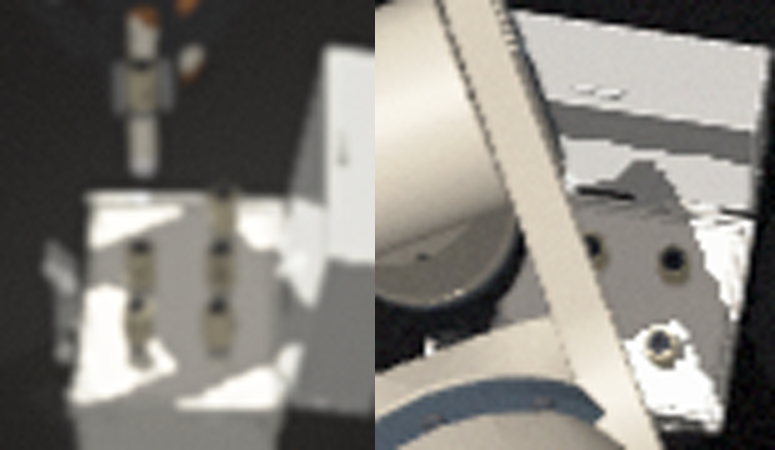

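```bash
python3 - <<'E'
from h import *
from fit import *
P=[]
for _ in range(12): eyes.get_image("side"); P.append(telemetry.state()["ee_pos"])
P=np.array(P); print(P.mean(0),P.std(0)); p=P.mean(0)
Z=lambda q:(np.array(q)-[205,115]+.5)*5-.5
print("pred bottom",Z(proj("side",p-[0,0,.053])),"capc",Z(proj("side",p+[0,0,.0163])))
# image jac (zoom px per mm)
for d in np.eye(3)*.001: print(Z(proj("side",p+d))-Z(proj("side",p)))
r=least_squares(res,[.51,.135,0],args=(("side",),)).x
r2=least_squares(res,[.51,.135,0],args=(("top","side"),)).x
for q in(r,r2): print(Z(proj("side",W(q,(-23,46,98)))),Z(proj("side",W(q,(-23,46,54)))),Z(proj("side",W(q,(-23,0,98)))))
E
```

```text
[0.4946 0.1897 0.1696] [0.0001 0.0001 0.0002]
pred bottom [144.3532 170.3293] capc [141.3808  78.6704]
[ 1.7743 -0.1462]
[-0.1908 -1.1765]
[-0.0438 -1.352 ]
[144.0754 195.3677] [145.8319 248.7065] [141.9826 251.1858]
[145.0608 191.7557] [146.7905 245.1033] [140.9964 247.3733]
```

```bash
python3 - <<'E'
from h import *
from fit import *
ims=np.mean([eyes.get_image("side").astype(float) for _ in range(4)],0)
x,y,w,h,s=220,125,40,60,10
im=cv2.resize(ims[y:y+h,x:x+w,::-1].clip(0,255).astype(np.uint8),None,fx=s,fy=s,interpolation=cv2.INTER_CUBIC)
im=cv2.convertScaleAbs(im,alpha=1.3)
for k in range(0,h,5): cv2.line(im,(0,k*s+5),(w*s,k*s+5),(0,90,0) if k%10 else (0,200,0),1); cv2.putText(im,str(y+k),(0,k*s+4),0,.35,(0,255,255))
for k in range(0,w,5): cv2.line(im,(k*s+5,0),(k*s+5,h*s),(0,90,0) if k%10 else (0,200,0),1); cv2.putText(im,str(x+k),(k*s+6,598),0,.35,(0,255,255))
r=least_squares(res,[.51,.135,0],args=(("top",),)).x
for b in((-23,46,54),(-23,46,98),(-23,0,98),(-23,-46,98),(23,46,98),(23,0,98),(23,-46,98)):
    q=(proj("side",W(r,b))-[x,y])*s+5; cv2.circle(im,tuple(int(v) for v in q),4,(0,0,255),1)
p=np.array([.4946,.1897,.1696])
for dz in(-.053,.0163,.0288): q=(proj("side",p+[0,0,dz])-[x,y])*s+5; cv2.circle(im,tuple(int(v) for v in q),4,(255,0,255),1)
cv2.imwrite("pics/c4.png",im)
E
```

```text
(no output)
```

View pics/c4.png

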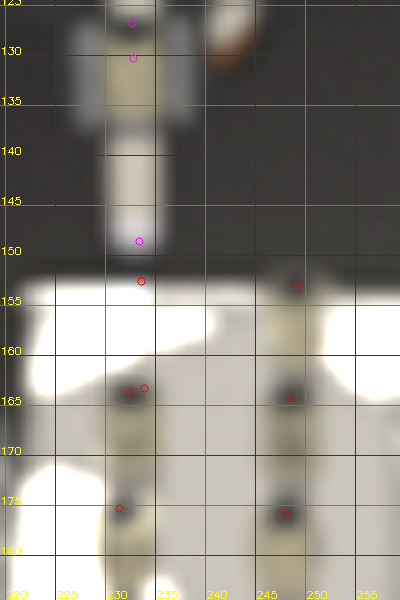

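```bash
python3 -m crank '[[[0,0,0],[0.33,0,1],0.1],[[0,0,0],[0.33,0,2],0.1],[[0,0,0],[0.33,0,3],0.1],[[0,0,0],[0.33,0,4],0.1],[[0,0,0],[0.33,0,4.7],0.1],[[0,0,0],[0.33,0,5.2],0.1],[[0,0,0],[0.33,0,5.6],0.1],[[0,0,0],[0.33,0,5.6],0.1],[[0,0,0],[0.33,0,5.6],0.1],[[0,0,0],[0.33,0,5.6],0.1]]'; python3 - <<'E'
from h import *
from fit import *
I=[eyes.get_image("side").astype(float) for _ in range(6)]; ims=np.mean(I,0)
P=np.array(telemetry.state()["ee_pos"]); print(P,telemetry.state()["wrist_force"])
x,y,w,h,s=220,135,40,55,10
im=cv2.resize(ims[y:y+h,x:x+w,::-1].clip(0,255).astype(np.uint8),None,fx=s,fy=s,interpolation=cv2.INTER_CUBIC)
im=cv2.convertScaleAbs(im,alpha=1.3)
for k in range(0,h,5): cv2.line(im,(0,k*s+5),(w*s,k*s+5),(0,120,0),1); cv2.putText(im,str(y+k),(0,k*s+4),0,.35,(0,255,255))
for k in range(0,w,5): cv2.line(im,(k*s+5,0),(k*s+5,h*s),(0,120,0),1); cv2.putText(im,str(x+k),(k*s+6,548),0,.35,(0,255,255))
cv2.imwrite("pics/c5.png",im)
r=least_squares(res,[.51,.135,0],args=(("top",),)).x
print("hole",proj("side",W(r,(-23,46,54))),"bottom",proj("side",P-[0,0,.053]),"cap lo edge",proj("side",P+[0,0,.0038]),"stored1 cap lo",proj("side",W(r,(-23,0,73))),"s1 top",proj("side",W(r,(-23,0,98))))
E
```

```text
t: 8.4
ee_pos: [0.4948, 0.1931, 0.1139]
orientation: [[-0.0, 1.0, 0.001], [1.0, 0.0, 0.0], [0.0, 0.001, -1.0]]
wrist_force: [-0.3, 0.3, -0.4]
opening: 0.0166
[0.4945 0.193  0.1136] [ 0.225  -0.0102  0.2816]
hole [233.9949 163.3252] bottom [233.7934 161.6579] cap lo edge [233.3368 147.6769] stored1 cap lo [232.8017 169.8666] s1 top [232.5837 163.7571]
```

View pics/c5.png

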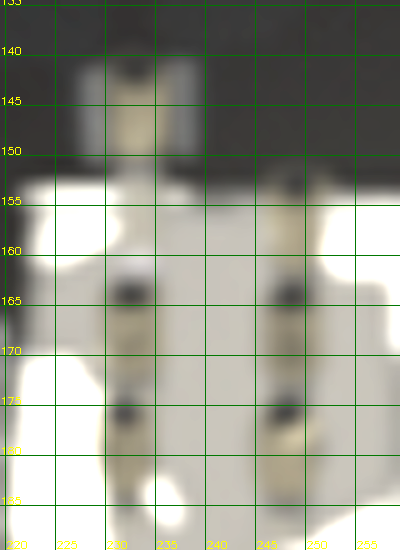

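The held cap's top is at (233.0,141.3). Lowered by 44 mm it would appear at about (233.3,152.3), and the free slot extrapolates to (233.2,152.4). They line up, so I'll lower gently and watch the force.

```bash
python3 -m crank '[[[0,0,0],[0,0,0.2],0.1],[[0,0,0],[0,0,0.4],0.1],[[0,0,0],[0,0,0.6],0.1],[[0,0,0],[0,0,0.7],0.1],[[0,0,0],[0,0,0.8],0.1],[[0,0,0],[0,0,0.9],0.1],[[0,0,0],[0,0,1.0],0.1],[[0,0,0],[0,0,1.1],0.1],[[0,0,0],[0,0,1.1],0.1],[[0,0,0],[0,0,1.1],0.1]]'; python3 s.py
```

```text
t: 9.7
ee_pos: [0.4944, 0.193, 0.1025]
orientation: [[-0.0, 1.0, -0.0], [1.0, 0.0, -0.0], [-0.0, -0.0, -1.0]]
wrist_force: [-0.3, 0.6, -0.4]
opening: 0.0167
9.7 [0.4944 0.193  0.1025] F [-0.3497  0.6163 -0.3764] open 0.016652178250919535
[[-0.0003  1.     -0.    ]
 [ 1.      0.0003 -0.    ]
 [-0.     -0.     -1.    ]]
```

```bash
python3 -m crank '[[[0,0,0],[0,0,0.2],0.1],[[0,0,0],[0,0,0.4],0.1],[[0,0,0],[0,0,0.6],0.1],[[0,0,0],[0,0,0.8],0.1],[[0,0,0],[0,0,1.0],0.1],[[0,0,0],[0,0,1.2],0.1],[[0,0,0],[0,0,1.4],0.1],[[0,0,0],[0,0,1.5],0.1],[[0,0,0],[0,0,1.5],0.1],[[0,0,0],[0,0,1.5],0.1]]'; python3 s.py
```

```text
t: 10.7
ee_pos: [0.4945, 0.193, 0.0875]
orientation: [[-0.0, 1.0, -0.0], [1.0, 0.0, 0.0], [0.0, -0.0, -1.0]]
wrist_force: [0.3, -0.7, -0.4]
opening: 0.0167
10.7 [0.4945 0.193  0.0875] F [ 0.2833 -0.6516 -0.4367] open 0.016735680010318447
[[-0.0003  1.     -0.    ]
 [ 1.      0.0003  0.    ]
 [ 0.     -0.     -1.    ]]
```

```bash
python3 -m crank '[[[0,0,0],[0,0,0.3],0.1],[[0,0,0],[0,0,0.6],0.1],[[0,0,0],[0,0,0.9],0.1],[[0,0,0],[0,0,1.1],0.1],[[0,0,0],[0,0,1.3],0.1],[[0,0,0],[0,0,1.5],0.1],[[0,0,0],[0,0,1.6],0.1],[[0,0,0],[0,0,1.7],0.1],[[0,0,0],[0,0,1.75],0.1],[[0,0,0],[0,0,1.75],0.1]]'; python3 s.py
```

```text
t: 11.7
ee_pos: [0.4945, 0.193, 0.07]
orientation: [[-0.0, 1.0, 0.0], [1.0, 0.0, 0.0], [0.0, 0.0, -1.0]]
wrist_force: [0.9, -0.1, -1.3]
opening: 0.0164
11.7 [0.4945 0.193  0.07  ] F [ 0.9089 -0.1444 -1.2604] open 0.01635375472896984
[[-0.0003  1.      0.    ]
 [ 1.      0.0003  0.    ]
 [ 0.      0.     -1.    ]]
```

```bash
python3 -m crank '[[[0,0,0],[0,0,0.05],0.1],[[0,0,0],[0,0,0.1],0.1],[[0,0,0],[0,0,0.1],0.1],[[0,0,0],[0,0,0.12],0.1],[[0,0,0],[0,0,0.14],0.1],[[0,0,0],[0,0,0.16],0.1],[[0,0,0],[0,0,0.16],0.1],[[0,0,0],[0,0,0.16],0.1],[[0,0,0],[0,0,0.16],0.1],[[0,0,0],[0,0,0.16],0.1]]'; python3 s.py
```

```text
t: 12.7
ee_pos: [0.4947, 0.1931, 0.0689]
orientation: [[-0.0, 1.0, 0.001], [1.0, 0.0, 0.0], [0.0, 0.001, -1.0]]
wrist_force: [0.1, -0.1, 7.1]
opening: 0.0169
12.7 [0.4947 0.1931 0.0689] F [ 0.1421 -0.1356  7.0832] open 0.016903132448616204
[[-0.0003  1.      0.0005]
 [ 1.      0.0003  0.0002]
 [ 0.0002  0.0005 -1.    ]]
```

```bash
python3 -m crank '[[[0,0,0],[0,0,-0.05],0.2],[[0,0,0],[0,0,-0.05],0.3],[[0,0,0],[0,0,-0.05],0.33],[[0,0,0],[0,0,-0.05],0.33],[[0,0,0],[0,0,-0.5],0.33],[[0,0,0],[0,0,-2],0.33],[[0,0,0],[0,0,-4],0.33],[[0,0,0],[0,0,-7],0.33],[[0,0,0],[0,0,-11],0.33],[[0,0,0],[0,0,-16],0]]'; python3 s.py; python3 - <<'E'
from h import *
ims=np.mean([eyes.get_image("side").astype(float) for _ in range(3)],0)
x,y,w,h,s=212,120,80,90,6
cv2.imwrite("pics/c6.png",cv2.resize(ims[y:y+h,x:x+w,::-1].clip(0,255).astype(np.uint8),None,fx=s,fy=s,interpolation=cv2.INTER_CUBIC))
E
```

```text
t: 13.7
ee_pos: [0.4933, 0.1925, 0.2288]
orientation: [[-0.0, 1.0, -0.003], [1.0, 0.0, -0.001], [-0.001, -0.003, -1.0]]
wrist_force: [1.4, 0.0, 1.1]
opening: 0.0145
13.7 [0.4933 0.1925 0.2288] F [1.4397 0.0133 1.1484] open 0.01453256169387941
[[-0.0003  1.     -0.0028]
 [ 1.      0.0003 -0.0011]
 [-0.0011 -0.0028 -1.    ]]
```

View pics/c6.png

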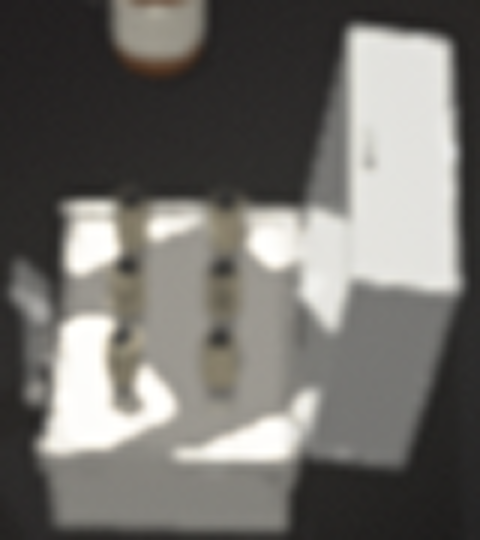

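All six caps are standing at matching heights, with the new one at (130,192) in the crop, level with its neighbour at (226,192). Next I'll go behind the lid.

```bash
cat > lid.py <<'E'
from h import *
import sys
np.set_printoptions(precision=2,suppress=True)
B=np.array([.5096,.1433]); Y=np.radians(-9.7); c,s=np.cos(Y),np.sin(Y)
def world(x,y,z): x,y,z=x/1000,y/1000,z/1000; return np.array([B[0]+c*x-s*y,B[1]+s*x+c*y,z])
def box(p): d=np.array(p[:2])-B; return np.array([c*d[0]+s*d[1],-s*d[0]+c*d[1],p[2]])*1000
st=telemetry.state(); R=np.array(st["orientation"]); p=np.array(st["ee_pos"])
print("t",st["t"],"box mm",box(p),"F",np.array(st["wrist_force"]))
j=np.radians(90-9.7); G=np.array([[-np.sin(j),np.cos(j),0],[np.cos(j),np.sin(j),0],[0,0,-1.]])
print("turn",np.degrees(cv2.Rodrigues(R.T@G)[0].ravel()))
def sh(x,y,z): return R.T@(world(x,y,z)-p)*100
if sys.argv[1]=="xyz": print("shift",sh(*map(float,sys.argv[2:5])))
else:
    d=float(sys.argv[1])
    for a in map(float,sys.argv[2:]):
        if a>1.57: q=(62-122*np.cos(a)+48*np.sin(a)+11,0,155)
        else: q=(62-d*np.cos(a)+48*np.sin(a)+11,0,60+d*np.sin(a)+48*np.cos(a))
        print(a,np.array(q),"shift",sh(*q))
E
python3 lid.py xyz 165 0 229; python3 -c "
from h import *
print(atz('top',[230,119],0),atz('top',[230,119],.06),atz('side',[326,160],0.02))"
```

```text
t 13.85 box mm [-21.45  47.5  232.08] F [ 0.12  0.18 -0.7 ]
turn [  0.41   0.14 -80.28]
shift [-7.83 17.57  0.4 ]
[0.79860121 0.12685819 0.        ] [0.77628408 0.12301734 0.06      ] [0.7865331  0.20494097 0.02      ]
```

Rack starts at x≈0.78, so there is room behind the lid.

```bash
python3 -m crank '[[[0,0,-80.3],[-1,2,0],0],[[0,0,-80.3],[-2,4,0],0],[[0,0,-80.3],[-3,6,0],0],[[0,0,-80.3],[-4,8,0],0],[[0,0,-80.3],[-5,10,0],0],[[0,0,-80.3],[-6,12,0],0],[[0,0,-80.3],[-7,14,0],0],[[0,0,-80.3],[-7.5,16,0],0],[[0,0,-80.3],[-7.8,17.6,0],0],[[0,0,-80.3],[-7.8,17.6,0],0]]'; python3 lid.py xyz 165 0 155
```

```text
t: 14.85
ee_pos: [0.6715, 0.1143, 0.2265]
orientation: [[-0.987, 0.164, -0.001], [0.164, 0.987, -0.0], [0.001, -0.001, -1.0]]
wrist_force: [0.6, 0.1, 0.6]
opening: 0.0
t 14.85 box mm [164.52  -1.35 226.51] F [0.56 0.06 0.62]
turn [-0.04 -0.07  0.28]
shift [-0.06  0.14  7.15]
```

```bash
python3 -m crank '[[[0,0,0],[0,0.1,2],0],[[0,0,0],[0,0.1,4],0],[[0,0,0],[0,0.1,6],0],[[0,0,0],[0,0.1,7.2],0],[[0,0,0],[0.5,0.1,7.2],0],[[0,0,0],[1,0.1,7.2],0],[[0,0,0],[1.5,0.1,7.2],0],[[0,0,0],[2,0.1,7.2],0],[[0,0,0],[2.3,0.1,7.2],0],[[0,0,0],[2.5,0.1,7.2],0]]'; python3 lid.py 100 1.7 1.6 1.5 1.4 1.3 1.2
```

```text
t: 15.85
ee_pos: [0.6466, 0.1203, 0.1574]
orientation: [[-0.986, 0.168, 0.002], [0.168, 0.986, 0.0], [-0.002, 0.001, -1.0]]
wrist_force: [2.1, -0.9, 2.4]
opening: -0.0001
t 15.85 box mm [138.9    0.45 157.4 ] F [ 2.13 -0.91  2.42]
turn [0.03 0.13 0.03]
1.7 [136.32   0.   155.  ] shift [ 0.26 -0.04  0.24]
1.6 [124.54   0.   155.  ] shift [ 1.44 -0.04  0.24]
1.5 [113.81   0.   163.14] shift [ 2.51 -0.04 -0.58]
1.4 [103.3   0.  166.7] shift [ 3.56 -0.04 -0.94]
1.3 [ 92.5   0.  169.2] shift [ 4.64 -0.04 -1.19]
1.2 [ 81.5   0.  170.6] shift [ 5.74 -0.04 -1.33]
```

```bash
python3 -m crank '[[[0,0,0],[0.3,0,0.2],0],[[0,0,0],[0.7,0,0.2],0],[[0,0,0],[1.1,0,0.1],0],[[0,0,0],[1.4,0,0],0],[[0,0,0],[1.7,0,-0.1],0],[[0,0,0],[2.1,0,-0.3],0],[[0,0,0],[2.5,0,-0.6],0],[[0,0,0],[2.9,0,-0.7],0],[[0,0,0],[3.2,0,-0.8],0],[[0,0,0],[3.6,0,-0.9],0]]'; python3 lid.py 100 1.3 1.2 1.1 1.0 .9 .8
```

```text
t: 16.85
ee_pos: [0.6103, 0.1262, 0.1656]
orientation: [[-0.986, 0.168, 0.0], [0.168, 0.986, -0.0], [-0.0, -0.0, -1.0]]
wrist_force: [1.2, -1.2, 1.3]
opening: -0.0
t 16.85 box mm [102.18   0.15 165.55] F [ 1.24 -1.2   1.34]
turn [-0.01  0.01  0.02]
1.3 [ 92.5   0.  169.2] shift [ 0.97 -0.01 -0.36]
1.2 [ 81.5   0.  170.6] shift [ 2.07 -0.01 -0.5 ]
1.1 [ 70.42   0.   170.89] shift [ 3.18 -0.01 -0.53]
1.0 [ 59.36   0.   170.08] shift [ 4.28 -0.01 -0.45]
0.9 [ 48.44   0.   168.17] shift [ 5.37 -0.01 -0.26]
0.8 [ 37.76   0.   165.18] shift [ 6.44 -0.01  0.04]
```

```bash
python3 -m crank '[[[0,0,0],[0.5,0,-0.2],0],[[0,0,0],[1,0,-0.36],0],[[0,0,0],[1.5,0,-0.45],0],[[0,0,0],[2.1,0,-0.5],0],[[0,0,0],[2.6,0,-0.52],0],[[0,0,0],[3.2,0,-0.53],0],[[0,0,0],[3.7,0,-0.5],0],[[0,0,0],[4.3,0,-0.45],0],[[0,0,0],[4.8,0,-0.36],0],[[0,0,0],[5.4,0,-0.26],0]]'; python3 lid.py 100 .8 .7 .6 .5 .4 .3; python3 - <<'E'
from h import *
snap("side","c7",(205,100,305,215),5)
E
```

```text
t: 17.85
ee_pos: [0.5569, 0.1354, 0.168]
orientation: [[-0.986, 0.168, 0.0], [0.168, 0.986, -0.0], [-0.0, -0.0, -1.0]]
wrist_force: [0.5, -0.2, -0.5]
opening: 0.0
t 17.85 box mm [ 47.98   0.18 167.96] F [ 0.5  -0.21 -0.52]
turn [-0.    0.01  0.02]
0.8 [ 37.76   0.   165.18] shift [ 1.02 -0.02  0.28]
0.7 [ 27.44   0.   161.13] shift [ 2.05 -0.02  0.68]
0.6 [ 17.57   0.   156.08] shift [ 3.04 -0.02  1.19]
0.5 [  8.25   0.   150.07] shift [ 3.97 -0.02  1.79]
0.4 [ -0.41   0.   143.15] shift [ 4.84 -0.02  2.48]
0.3 [ -8.35   0.   135.41] shift [ 5.63 -0.02  3.25]
```

View pics/c7.png

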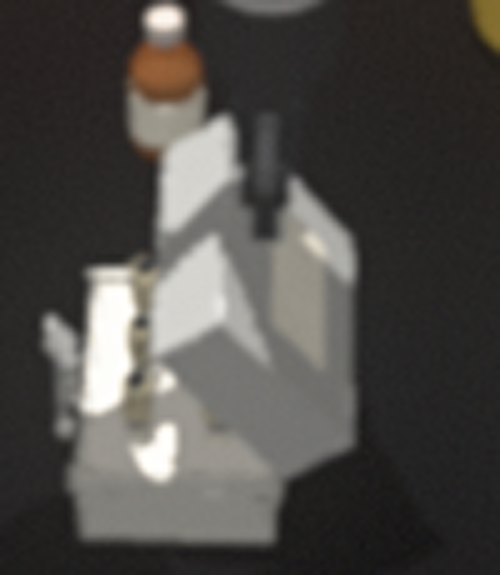

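The lid is at about 0.9 rad, with the finger on its outer face at (265,230) in the crop. I'll carry on along the arc.

```bash
python3 -m crank '[[[0,0,0],[0.5,0,0.13],0],[[0,0,0],[1.0,0,0.28],0],[[0,0,0],[1.5,0,0.48],0],[[0,0,0],[2.0,0,0.68],0],[[0,0,0],[2.5,0,0.93],0],[[0,0,0],[3.0,0,1.2],0],[[0,0,0],[3.5,0,1.5],0],[[0,0,0],[4.0,0,1.8],0],[[0,0,0],[4.4,0,2.15],0],[[0,0,0],[4.8,0,2.5],0]]'; python3 lid.py 100 .4 .3 .25 .2 .15 .1 .06
```

```text
t: 18.9
ee_pos: [0.5096, 0.1435, 0.1427]
orientation: [[-0.986, 0.168, -0.0], [0.168, 0.986, -0.0], [0.0, -0.0, -1.0]]
wrist_force: [-0.3, -0.2, 0.5]
opening: -0.0001
t 18.9 box mm [ -0.06   0.2  142.66] F [-0.27 -0.23  0.55]
turn [-0.   -0.01  0.02]
0.4 [ -0.41   0.   143.15] shift [ 0.04 -0.02 -0.05]
0.3 [ -8.35   0.   135.41] shift [ 0.83 -0.02  0.73]
0.25 [-12.02   0.   131.25] shift [ 1.2  -0.02  1.14]
0.2 [-15.47   0.   126.91] shift [ 1.54 -0.02  1.58]
0.15 [-18.7   0.  122.4] shift [ 1.86 -0.02  2.03]
0.1 [-21.71   0.   117.74] shift [ 2.16 -0.02  2.49]
0.06 [-23.94   0.   113.91] shift [ 2.39 -0.02  2.88]
```

```bash
python3 -m crank '[[[0,0,0],[0.4,0,0.35],0],[[0,0,0],[0.8,0,0.73],0],[[0,0,0],[1.2,0,1.14],0],[[0,0,0],[1.5,0,1.58],0],[[0,0,0],[1.5,0,1.58],0],[[0,0,0],[1.2,0,0],0],[[0,0,0],[1.2,0,-1],0],[[0,0,0],[3,0,-1.2],0],[[0,0,0],[4.7,0,-1],0],[[0,0,0],[4.7,0,0],0]]'; python3 lid.py xyz -47 0 118; python3 - <<'E'
from h import *
snap("side","c8",(205,100,305,215),5)
E
```

```text
t: 19.9
ee_pos: [0.4628, 0.1516, 0.1438]
orientation: [[-0.986, 0.168, 0.001], [0.168, 0.986, 0.001], [-0.001, 0.001, -1.0]]
wrist_force: [-0.6, 0.3, 0.4]
opening: 0.0001
t 19.9 box mm [-47.5    0.3  143.79] F [-0.59  0.33  0.35]
turn [0.04 0.06 0.04]
shift [-0.05 -0.03  2.58]
```

View pics/c8.png

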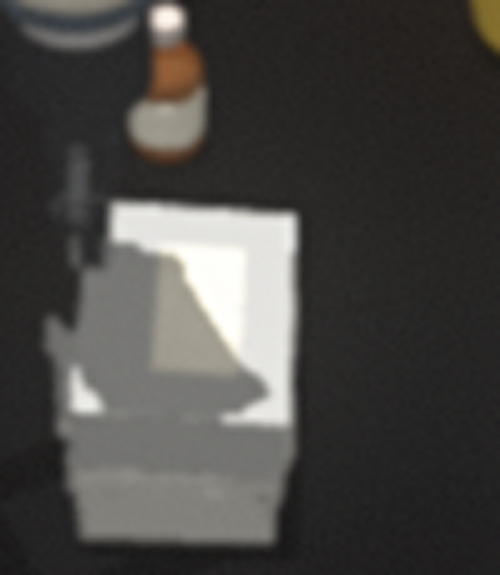

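```bash
python3 - <<'E'
import sys; sys.argv=["x","xyz","0","0","0"]
from lid import *
Z=lambda q:(proj("side",q)-[205,100]+.5)*5-.5
print("tip",Z(p),"edges",[Z(p+world(dx,dy,0)-world(0,0,0)) for dx in(-11,11) for dy in(-14,14)])
a=.1
for y in(84,0,-84): print(y,Z(world(62-122*np.cos(a)+48*np.sin(a),y,60+122*np.sin(a)+48*np.cos(a))))
print("rear",[Z(world(62+5,y,108)) for y in(84,-84)])
E
```

```text
t 19.95 box mm [-47.34   0.04 141.94] F [-0.69 -0.72 -0.64]
turn [-0.01 -0.01  0.05]
shift [-4.74 -0.01 14.19]
tip [ 94.25 263.61] edges [array([ 72.47, 280.47]), array([ 76.58, 245.81]), array([112.18, 281.68]), array([115.71, 247.01])]
84 [ 94.32 192.11]
0 [ 83.   291.64]
-84 [ 70.65 400.21]
rear [array([299.87, 213.48]), array([294.91, 422.02])]
```

```bash
python3 -m crank '[[[0,0,0],[0,0,0.5],0],[[0,0,0],[0,0,1],0],[[0,0,0],[0,0,1.5],0],[[0,0,0],[0,0,1.8],0],[[0,0,0],[0,0,2],0],[[0,0,0],[0,0,2.05],0],[[0,0,0],[0,0,2.1],0],[[0,0,0],[0,0,2.15],0],[[0,0,0],[0,0,2.2],0],[[0,0,0],[0,0,2.2],0]]'; python3 lid.py xyz -47 0 118
```

```text
t: 20.95
ee_pos: [0.4637, 0.1514, 0.121]
orientation: [[-0.986, 0.168, 0.0], [0.168, 0.986, 0.0], [-0.0, 0.0, -1.0]]
wrist_force: [0.0, 0.1, 0.4]
opening: -0.0
t 20.95 box mm [-46.61   0.21 121.04] F [0.01 0.11 0.41]
turn [0.   0.01 0.02]
shift [ 0.04 -0.02  0.3 ]
```

```bash
python3 -m crank '[[[0,0,0],[0,0,0.05],0],[[0,0,0],[0,0,0.1],0],[[0,0,0],[0,0,0.15],0],[[0,0,0],[0,0,0.2],0],[[0,0,0],[0,0,0.23],0],[[0,0,0],[0,0,0.26],0],[[0,0,0],[0,0,0.28],0],[[0,0,0],[0,0,0.3],0],[[0,0,0],[0,0,0.3],0],[[0,0,0],[0,0,0.3],0]]'
```

```text
t: 21.95
ee_pos: [0.4637, 0.1513, 0.118]
orientation: [[-0.986, 0.168, -0.0], [0.168, 0.986, -0.0], [0.0, -0.0, -1.0]]
wrist_force: [0.1, -1.1, 0.6]
opening: -0.0004
```

```bash
python3 -m crank '[[[0,0,0],[0,0,0.02],0],[[0,0,0],[0,0,0.04],0],[[0,0,0],[0,0,0.06],0],[[0,0,0],[0,0,0.08],0],[[0,0,0],[0,0,0.1],0],[[0,0,0],[0,0,0.12],0],[[0,0,0],[0,0,0.14],0],[[0,0,0],[0,0,0.15],0],[[0,0,0],[0,0,0.15],0],[[0,0,0],[0,0,0.15],0]]'
```

```text
t: 22.95
ee_pos: [0.4636, 0.1513, 0.1165]
orientation: [[-0.986, 0.168, -0.0], [0.168, 0.986, -0.0], [0.0, -0.0, -1.0]]
wrist_force: [-0.3, 0.2, 0.5]
opening: -0.0003
```

```bash
python3 -m crank '[[[0,0,0],[0,0,0.02],0],[[0,0,0],[0,0,0.04],0],[[0,0,0],[0,0,0.06],0],[[0,0,0],[0,0,0.08],0],[[0,0,0],[0,0,0.1],0],[[0,0,0],[0,0,0.12],0],[[0,0,0],[0,0,0.14],0],[[0,0,0],[0,0,0.15],0],[[0,0,0],[0,0,0.15],0],[[0,0,0],[0,0,0.15],0]]'
```

```text
t: 23.95
ee_pos: [0.4637, 0.1513, 0.115]
orientation: [[-0.986, 0.168, 0.0], [0.168, 0.986, 0.0], [-0.0, 0.0, -1.0]]
wrist_force: [-0.6, -0.3, 0.3]
opening: 0.0001
```

```bash
python3 -m crank '[[[0,0,0],[0,0,0.01],0],[[0,0,0],[0,0,0.02],0],[[0,0,0],[0,0,0.04],0],[[0,0,0],[0,0,0.05],0],[[0,0,0],[0,0,0.06],0],[[0,0,0],[0,0,0.08],0],[[0,0,0],[0,0,0.09],0],[[0,0,0],[0,0,0.1],0],[[0,0,0],[0,0,0.1],0],[[0,0,0],[0,0,0.1],0]]'
```

```text
t: 24.95
ee_pos: [0.4636, 0.1514, 0.114]
orientation: [[-0.986, 0.168, -0.0], [0.168, 0.986, 0.0], [0.0, 0.0, -1.0]]
wrist_force: [-2.5, 0.2, 4.3]
opening: -0.0001
```

```bash
python3 -m crank '[[[0,0,0],[0,0,0.01],0],[[0,0,0],[0,0,0.02],0],[[0,0,0],[0,0,0.03],0],[[0,0,0],[0,0,0.04],0],[[0,0,0],[0,0,0.05],0],[[0,0,0],[0,0,0.06],0],[[0,0,0],[0,0,0.07],0],[[0,0,0],[0,0,0.08],0],[[0,0,0],[0,0,0.08],0],[[0,0,0],[0,0,0.08],0]]'
```

```text
t: 25.95
ee_pos: [0.4634, 0.1514, 0.1134]
orientation: [[-0.986, 0.168, -0.001], [0.168, 0.986, 0.0], [0.001, 0.0, -1.0]]
wrist_force: [-3.6, 0.1, 8.7]
opening: -0.0
```

```bash
python3 -m crank '[[[0,0,0],[0,0,0.01],0],[[0,0,0],[0,0,0.02],0],[[0,0,0],[0,0,0.03],0],[[0,0,0],[0,0,0.04],0],[[0,0,0],[0,0,0.05],0],[[0,0,0],[0,0,0.06],0],[[0,0,0],[0,0,0.06],0],[[0,0,0],[0,0,0.06],0],[[0,0,0],[0,0,0.06],0],[[0,0,0],[0,0,0.06],0]]'
```

```text
t: 26.95
ee_pos: [0.4631, 0.1514, 0.1128]
orientation: [[-0.986, 0.168, -0.001], [0.168, 0.986, 0.0], [0.001, -0.0, -1.0]]
wrist_force: [-4.1, 0.7, 9.5]
opening: -0.0001
```

```bash
python3 -m crank '[[[0,0,0],[0,0,0.01],0],[[0,0,0],[0,0,0.02],0],[[0,0,0],[0,0,0.03],0],[[0,0,0],[0,0,0.04],0],[[0,0,0],[0,0,0.05],0],[[0,0,0],[0,0,0.06],0],[[0,0,0],[0,0,0.07],0],[[0,0,0],[0,0,0.08],0],[[0,0,0],[0,0,0.08],0],[[0,0,0],[0,0,0.08],0]]'
```

```text
t: 27.95
ee_pos: [0.4628, 0.1515, 0.1119]
orientation: [[-0.986, 0.168, -0.002], [0.168, 0.986, 0.0], [0.002, -0.0, -1.0]]
wrist_force: [-5.2, 1.3, 9.3]
opening: 0.0001
```

```bash
python3 -m crank '[[[0,0,0],[0.02,0,0.01],0],[[0,0,0],[0.04,0,0.02],0],[[0,0,0],[0.06,0,0.03],0],[[0,0,0],[0.08,0,0.04],0],[[0,0,0],[0.08,0,0.05],0],[[0,0,0],[0.08,0,0.06],0],[[0,0,0],[0.08,0,0.07],0],[[0,0,0],[0.08,0,0.08],0],[[0,0,0],[0.08,0,0.08],0],[[0,0,0],[0.08,0,0.08],0]]'
```

```text
t: 28.95
ee_pos: [0.4624, 0.1515, 0.111]
orientation: [[-0.986, 0.168, -0.001], [0.168, 0.986, 0.0], [0.001, -0.0, -1.0]]
wrist_force: [-3.3, 0.6, 6.8]
opening: 0.0001
```

```bash
python3 -m crank '[[[0,0,0],[0.01,0,0.01],0],[[0,0,0],[0.02,0,0.02],0],[[0,0,0],[0.03,0,0.03],0],[[0,0,0],[0.04,0,0.04],0],[[0,0,0],[0.04,0,0.05],0],[[0,0,0],[0.04,0,0.06],0],[[0,0,0],[0.04,0,0.07],0],[[0,0,0],[0.04,0,0.08],0],[[0,0,0],[0.04,0,0.08],0],[[0,0,0],[0.04,0,0.08],0]]'
```

```text
t: 29.95
ee_pos: [0.4627, 0.1515, 0.1101]
orientation: [[-0.986, 0.168, 0.0], [0.168, 0.986, -0.0], [-0.0, 0.0, -1.0]]
wrist_force: [-0.5, -0.2, -0.3]
opening: 0.0
```

```bash
python3 -m crank '[[[0,0,0],[0,0,0.01],0],[[0,0,0],[0,0,0.02],0],[[0,0,0],[0,0,0.03],0],[[0,0,0],[0,0,0.04],0],[[0,0,0],[0,0,0.05],0],[[0,0,0],[0,0,0.06],0],[[0,0,0],[0,0,0.07],0],[[0,0,0],[0,0,0.08],0],[[0,0,0],[0,0,0.08],0],[[0,0,0],[0,0,0.08],0]]'
```

```text
t: 30.95
ee_pos: [0.4625, 0.1516, 0.1095]
orientation: [[-0.986, 0.168, 0.0], [0.168, 0.986, 0.0], [-0.0, 0.0, -1.0]]
wrist_force: [-0.3, -0.1, 5.1]
opening: 0.0002
```

```bash
python3 -m crank '[[[0,0,0],[0,0,0.01],0],[[0,0,0],[0,0,0.02],0],[[0,0,0],[0,0,0.03],0],[[0,0,0],[0,0,0.04],0],[[0,0,0],[0,0,0.05],0],[[0,0,0],[0,0,0.05],0],[[0,0,0],[0,0,0.06],0],[[0,0,0],[0,0,0.06],0],[[0,0,0],[0,0,0.06],0],[[0,0,0],[0,0,0.06],0]]'
```

```text
t: 31.95
ee_pos: [0.4625, 0.1515, 0.1086]
orientation: [[-0.986, 0.168, 0.0], [0.168, 0.986, -0.0], [-0.0, -0.0, -1.0]]
wrist_force: [0.1, -0.0, 0.5]
opening: -0.0
```

```bash
python3 -m crank '[[[0,0,0],[0,0,0.01],0],[[0,0,0],[0,0,0.02],0],[[0,0,0],[0,0,0.03],0],[[0,0,0],[0,0,0.04],0],[[0,0,0],[0,0,0.05],0],[[0,0,0],[0,0,0.05],0],[[0,0,0],[0,0,0.05],0],[[0,0,0],[0,0,0.05],0],[[0,0,0],[0,0,0.05],0],[[0,0,0],[0,0,0.05],0]]'
```

```text
t: 32.95
ee_pos: [0.4625, 0.1515, 0.1083]
orientation: [[-0.986, 0.168, 0.0], [0.168, 0.986, -0.0], [-0.0, -0.0, -1.0]]
wrist_force: [-0.9, 0.0, 0.0]
opening: 0.0
```

```bash
python3 -m crank '[[[0,0,0],[0,0,0.01],0],[[0,0,0],[0,0,0.02],0],[[0,0,0],[0,0,0.03],0],[[0,0,0],[0,0,0.04],0],[[0,0,0],[0,0,0.05],0],[[0,0,0],[0,0,0.05],0],[[0,0,0],[0,0,0.05],0],[[0,0,0],[0,0,0.05],0],[[0,0,0],[0,0,0.05],0],[[0,0,0],[0,0,0.05],0]]'
```

```text
t: 33.95
ee_pos: [0.4625, 0.1515, 0.1078]
orientation: [[-0.986, 0.168, -0.0], [0.168, 0.986, 0.0], [0.0, 0.0, -1.0]]
wrist_force: [-0.3, -0.7, -0.4]
opening: -0.0001
```

```bash
python3 -m crank '[[[0,0,0],[0,0,0.01],0],[[0,0,0],[0,0,0.02],0],[[0,0,0],[0,0,0.03],0],[[0,0,0],[0,0,0.04],0],[[0,0,0],[0,0,0.05],0],[[0,0,0],[0,0,0.06],0],[[0,0,0],[0,0,0.06],0],[[0,0,0],[0,0,0.06],0],[[0,0,0],[0,0,0.06],0],[[0,0,0],[0,0,0.06],0]]'
```

```text
t: 34.95
ee_pos: [0.4625, 0.1515, 0.1073]
orientation: [[-0.986, 0.168, -0.0], [0.168, 0.986, 0.0], [0.0, 0.0, -1.0]]
wrist_force: [-1.3, -0.5, 3.7]
opening: 0.0002
```

```bash
python3 -m crank '[[[0,0,0],[0,0,0.01],0],[[0,0,0],[0,0,0.02],0],[[0,0,0],[0,0,0.03],0],[[0,0,0],[0,0,0.04],0],[[0,0,0],[0,0,0.05],0],[[0,0,0],[0,0,0.06],0],[[0,0,0],[0,0,0.06],0],[[0,0,0],[0,0,0.06],0],[[0,0,0],[0,0,0.06],0],[[0,0,0],[0,0,0.06],0]]'
```

```text
t: 35.95
ee_pos: [0.4623, 0.1516, 0.1068]
orientation: [[-0.986, 0.168, -0.0], [0.168, 0.986, 0.0], [0.0, -0.0, -1.0]]
wrist_force: [-3.2, -0.1, 6.8]
opening: 0.0001
```

```bash
python3 -m crank '[[[0,0,0],[0,0,0.01],0],[[0,0,0],[0,0,0.02],0],[[0,0,0],[0,0,0.03],0],[[0,0,0],[0,0,0.04],0],[[0,0,0],[0,0,0.05],0],[[0,0,0],[0,0,0.05],0],[[0,0,0],[0,0,0.05],0],[[0,0,0],[0,0,0.05],0],[[0,0,0],[0,0,0.05],0],[[0,0,0],[0,0,0.05],0]]'
```

```text
t: 36.95
ee_pos: [0.4623, 0.1516, 0.1066]
orientation: [[-0.986, 0.168, -0.0], [0.168, 0.986, 0.0], [0.0, 0.0, -1.0]]
wrist_force: [-4.4, -0.0, 11.7]
opening: -0.0005
```

```bash
python3 -m crank '[[[0,0,0],[0.03,0,0.01],0],[[0,0,0],[0.03,0,0.01],0],[[0,0,0],[0.03,0,0.02],0],[[0,0,0],[0.03,0,0.02],0],[[0,0,0],[0.03,0,0.03],0],[[0,0,0],[0.03,0,0.03],0],[[0,0,0],[0.03,0,0.04],0],[[0,0,0],[0.03,0,0.04],0],[[0,0,0],[0.03,0,0.04],0],[[0,0,0],[0.03,0,0.04],0]]'
```

```text
t: 37.95
ee_pos: [0.4623, 0.1517, 0.1065]
orientation: [[-0.986, 0.168, 0.0], [0.168, 0.986, 0.0], [-0.0, 0.0, -1.0]]
wrist_force: [-5.0, -1.2, 15.2]
opening: -0.0
```

```bash
python3 -m crank '[[[0,0,0],[0,0,-0.05],0],[[0,0,0],[0,0,-0.1],0],[[0,0,0],[0,0,-0.2],0],[[0,0,0],[0,0,-0.28],0],[[0,0,0],[0,0,-0.28],0],[[0,0,0],[0,0,-0.28],0],[[0,0,0],[0,0,-0.28],0],[[0,0,0],[0,0,-0.28],0],[[0,0,0],[0,0,-0.28],0],[[0,0,0],[0,0,-0.28],0]]'
```

```text
t: 38.95
ee_pos: [0.4622, 0.1516, 0.1085]
orientation: [[-0.986, 0.168, 0.0], [0.168, 0.986, -0.0], [-0.0, 0.0, -1.0]]
wrist_force: [0.6, 0.1, -0.4]
opening: 0.0001
```

```bash
python3 -m crank '[[[0,0,0],[0,0,-0.5],0],[[0,0,0],[0,0,-1.0],0],[[0,0,0],[0,0,-1.2],0],[[0,0,0],[0,0,-1.2],0],[[0,0,0],[0,0,-1.2],0],[[0,0,0],[0,0,-1.2],0],[[0,0,0],[0,0,-1.2],0],[[0,0,0],[0,0,-1],0],[[0,0,0],[0,0,-0.6],0],[[0,0,0],[0,0,-0.4],0]]'
```

```text
t: 39.95
ee_pos: [0.4619, 0.1515, 0.112]
orientation: [[-0.986, 0.168, -0.001], [0.168, 0.986, -0.0], [0.001, -0.0, -1.0]]
wrist_force: [-0.6, -0.3, -0.2]
opening: 0.0001
```

```bash
python3 -m crank '[[[0,0,0],[0,0,0.1],0],[[0,0,0],[0,0,0.15],0],[[0,0,0],[0,0,0.2],0],[[0,0,0],[0,0,0.25],0],[[0,0,0],[0,0,0.3],0],[[0,0,0],[0,0,0.35],0],[[0,0,0],[0,0,0.38],0],[[0,0,0],[0,0,0.4],0],[[0,0,0],[0,0,0.4],0],[[0,0,0],[0,0,0.4],0]]'
```

```text
t: 40.95
ee_pos: [0.4622, 0.1516, 0.1085]
orientation: [[-0.986, 0.168, 0.0], [0.168, 0.986, -0.0], [-0.0, -0.0, -1.0]]
wrist_force: [0.6, 0.3, -0.1]
opening: -0.0002
```

```bash
python3 -m crank '[[[0,0,0],[0,0,0.02],0],[[0,0,0],[0,0,0.04],0],[[0,0,0],[0,0,0.06],0],[[0,0,0],[0,0,0.08],0],[[0,0,0],[0,0,0.1],0],[[0,0,0],[0,0,0.11],0],[[0,0,0],[0,0,0.12],0],[[0,0,0],[0,0,0.13],0],[[0,0,0],[0,0,0.13],0],[[0,0,0],[0,0,0.13],0]]'
```

```text
t: 41.95
ee_pos: [0.4622, 0.1516, 0.1073]
orientation: [[-0.986, 0.168, 0.0], [0.168, 0.986, -0.0], [-0.0, 0.0, -1.0]]
wrist_force: [-0.2, 0.2, 2.1]
opening: -0.0005
```

```bash
python3 -m crank '[[[0,0,0],[0,0,-0.2],0],[[0,0,0],[0,0,-1],0],[[0,0,0],[0,0,-4],0],[[0,0,0],[0,0,-8],0],[[0,0,0],[0,0,-12],0],[[0,0,0],[2,0,-15],0],[[0,0,0],[4,4,-18],0],[[0,0,0],[6,8,-18],0],[[0,0,0],[8,12,-18],0],[[0,0,0],[8,12,-18],0]]'; python3 -m crank '[[[0,0,0],[0,4,0],0],[[0,0,0],[0,8,0],0],[[0,0,0],[0,12,0],0],[[0,0,0],[0,15,0],0],[[0,0,0],[0,15,0],0],[[0,0,0],[0,15,0],0],[[0,0,0],[0,15,0],0],[[0,0,0],[0,15,0],0],[[0,0,0],[0,15,0],0],[[0,0,0],[0,15,0],0]]'; python3 - <<'E'
import sys; sys.argv=["x","xyz","0","0","0"]
from lid import *
a={k:np.mean([eyes.get_image(k).astype(float) for _ in range(3)],0).astype(np.uint8) for k in("side","top")}
def cr(k,x,y,w,h,s): return cv2.resize(a[k][y:y+h,x:x+w,::-1],(w*s,h*s),interpolation=cv2.INTER_CUBIC)
o=[]
for k,x,y in(("side",205,125),("top",180,150)):
    im=cr(k,x,y,80,90,5)
    for ang,col in((0.004,(0,0,255)),(.06,(0,255,0))):
      for Y_ in(84,0,-84): q=(proj(k,world(62-122*np.cos(ang)+48*np.sin(ang),Y_,60+122*np.sin(ang)+48*np.cos(ang)))-[x,y]+.5)*5; cv2.circle(im,tuple(int(v) for v in q),2,col,-1)
    o.append(im)
cv2.imwrite("pics/c9.png",np.hstack(o))
cv2.imwrite("pics/end.png",np.vstack([a["side"],a["top"]])[:,:,::-1])
E
```

```text
t: 42.95
ee_pos: [0.4022, 0.2875, 0.2883]
orientation: [[-0.986, 0.164, 0.001], [0.164, 0.986, 0.003], [-0.0, 0.003, -1.0]]
wrist_force: [0.3, -0.3, -0.2]
opening: -0.0002
t: 43.95
ee_pos: [0.4289, 0.4306, 0.2875]
orientation: [[-0.986, 0.169, 0.0], [0.169, 0.986, 0.0], [-0.0, 0.0, -1.0]]
wrist_force: [-0.3, -0.3, 0.2]
opening: 0.0002
t 43.95 box mm [-128.01  269.63  287.51] F [-0.27 -0.33  0.21]
turn [ 0.02  0.01 -0.02]
shift [-12.8  -26.97  28.75]
```

View pics/c9.png

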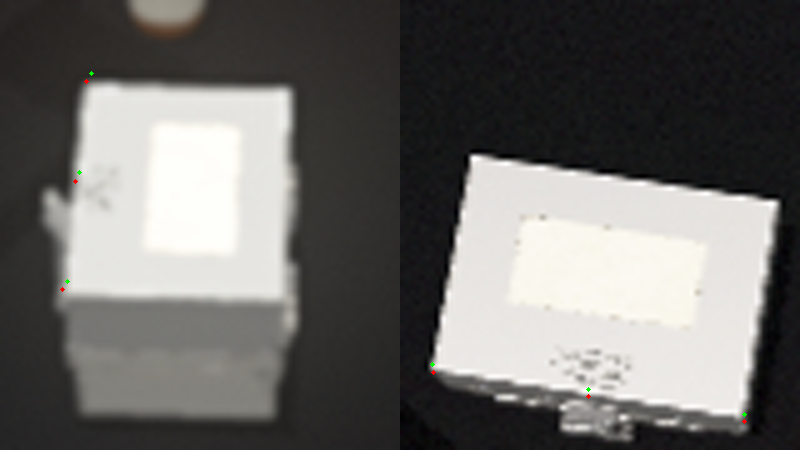

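The lid's front edge matches the shut (red) markers in both views: side view (75,181) and top view (588,396) in the crop. The arm is well clear, so I'll hand in.

```bash
python3 -c "
from bench import robot, telemetry
s=telemetry.state(); print(s['t'],s['wrist_force'])
print(robot.sign_off())"
```

```text
44.25 [-0.67809969  0.86146605 -0.01997247]
the job is handed in; nothing more can be done
None
```

The capped tube is fully down in the free hole and the lid is shut. I handed the job in at 44.3 s of the 61 s allowed.

- **Tube:** it went in without resistance and bottomed out at 7 N. The gripper was then within 0.3 mm of the height expected for a seated tube. A side-view picture before closing showed six caps at matching heights.
- **Lid:** I swung it over from behind and pressed about 12 mm behind its front edge. The catch gave way at about 9.5 N. I then pressed on to the stop, reaching about 15 N downwards (16 N in total), the highest force I read against the 25 N limit. Force was only read at the end of each move, so a brief peak in between would not have shown.
- **Click:** I had no direct reading of the catch, so this is inferred. About 3 s after letting go, the lid's top was still about 7 mm below where it had rested on the catch. It was within about 1 mm of the pressed-down position, where about 0.5 mm was expected. The final pictures from both cameras match a shut lid.
- **Disagreement:** the two cameras differed by up to about 4 mm in y. I resolved this by comparing the held tube with the stored ones in the same picture.
- **Not checked:** I did not measure the other objects on the bench at the end. The arm gave no sign of touching any of them.

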